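# Stand the tall sundae cup on the scale

### The arm

A 7-joint arm with a two-finger parallel gripper is mounted at the origin on a cart in front of the work surface, level with it; the furniture and walls round the work are solid. World frame = base frame: x ahead of the robot, y to its left, z up, the work surface at z = 0. Lengths are in mm, angles in rad, forces in N, time in s.
With the tool pointing down it reaches from about 350 to 900 mm from the base axis. Payload 19.9 kg.
Tool frame: the origin (TCP) lies midway between the tips of the shut fingers; the grasp point (between the pads) lies 19 mm behind it; z points along the fingers, y is the line along which they close (so a half turn about z gives the same grasp; the last joint's range is limited). The gripper opens to 85 mm and grips with 20 to 120 N. Pads are 22 mm wide; open, the fingers measure 114 mm over their backs; the gripper's body (76 mm by 85 mm) begins 54 mm behind the grasp point. The pads swing forward as they close: fully open they stand 13 mm farther back than shut.
Start: joints at [1.175, 0.417, -0.01, 1.614, 0.005, 1.111, -0.053], TCP at [216.535, -586.271, 231.26] pointing down, gripper open.
Joint ranges: [-2.81, 2.81], [-0.39, 2.02], [-1.27, 1.25], [0.06, 2.57], [-1.19, 4.33], [0.19, 2], [-2.82, 2.82]. Speed limits (rad/s): [1.89, 1.89, 2.39, 2.39, 3.01, 3.01, 3.01].

### API

Orientations are given as a 3x3 rotation matrix whose columns are the frame's x, y, z axes.
In Python, from station import bot, read_camera, camera_info gives the robot as it stands. The module is installed in compiled form; this text tells all that it offers.
- The arm moves only by the tool jog_arm, never from a script. Its argument "series" is a list of rows, each an object with "delta_pos": the shift along the tool's x, y, z in m, a list of three; "dr": the turn, a rotation vector about the tool's x, y, z in rad, a list of three; "grip": the gripper command: -1 is shut, 1 is fully open, values between are in proportion. In form: [{"delta_pos": [dx, dy, dz], "dr": [ax, ay, az], "grip": grip}, ...]. A call has 1 to 5 rows; each row is the pose to reach, as a shift and turn from the pose commanded when the call began, along the tool's axes at that moment; what a row does not reach only later rows make up. A row lasts 1/8 s, in which the tool goes at most 62.5 mm and 10.7 degrees, less where a joint would pass 70% of its speed; a pose out of reach is approached as far as the arm can. A call with a gripper value outside its range is refused whole. The fingers move at their own pace and stop on an object; "force" is the grip in N (left out, the last holds). Time passes only in rows, so rows that repeat a pose let the fingers close. It gives the time, the measured TCP pose, the force, the opening and the grip force at its end, in the units of the state.
- bot.observe(): the state, without advancing time (a new reading comes with each control period).
- read_camera(name): name is "side" or "top"; returns the picture (384x512x3 uint8, red, green, blue); there is no depth.
- camera_info(name): a dict with "mtx" (3x3 intrinsics, pixels), "extrinsics" (4x4, takes a point from world to camera coordinates). Camera axes: x right, y up, looking along -z (the intrinsics and any distortion apply to the point x, -y, -z); pixel columns grow to the right and rows downward; lengths in mm; the calibration is good to about 2 mm. A picture is of the moment at which its call begins. camera_info takes no time and is no camera call.
- bot.sign_off(): hands the job in; it is judged then, once.
The state is a dict: "time": time; "joint_pos": joint angles; "joint_vel": joint speeds; "joint_efforts": joint torques, N m; "tool_pos": TCP position; "ee_rot": TCP orientation; "ft_force": force on the tool from outside, world axes, zero at the start; "wrist_torque": the same for the moment, N m; "finger_gap": opening from 0.0 (shut) to 1.0 (fully open); "grip_force": force on a finger pad.
Only numpy, scipy, OpenCV 4.12 (cv2) and the standard library are available. Lean on these libraries where they do the work, as an engineer would, in place of code of your own. Each camera call takes 0.05 s, during which the arm holds its last target. There are 200 camera calls.

### The job

Shaved ice is about to be portioned by weight: pick up the taller of the two stemmed metal sundae cups and stand it upright in the middle of the kitchen scale. It is top-heavy on a small foot, so set it down gently, without dropping it, let it go without tipping it, and with the hand off it watch for a second that it stays standing still. Leave the scale, the other cup and the ramekin where they are.

Things in the scene. Friction and masses are not known exactly. Their poses are not given: they have to be found in the camera images.
- tall_cup: The taller stemmed sundae cup, plain steel, loose, upright on the worktop: 150 mm tall, foot 46 mm across, stem 10 mm thick, open bowl from 85 mm up to the rim; its top 38 mm are a straight cylinder 56 mm across (wall 2.5 mm), the place to hold it from above. 0.12 to 0.26 kg, centre of mass 106 mm above the foot; falls if tipped 12 degrees. Origin: centre of the foot's underside; z up the stem.
- low_cup: The lower stemmed sundae cup, not wanted: same steel, foot and bowl (56 mm across) but only 90 mm tall, loose. Origin: centre of the underside of the foot; z up.
- ramekin: A white ribbed porcelain ramekin, 69 mm across and 46 mm tall, loose, a bystander. Origin: centre of its underside; z up.
- scale: A flat black digital kitchen scale lying on the worktop, loose, 215 mm along its x, 183 mm along its y, 18 mm high; its flat top, where the cup is to stand, is 18 mm above the worktop. Origin: centre of its underside, straight below the middle of the top; z up.
Mind the look-alikes: they are no part of the job. Leave any yellow look-alike of the tall_cup alone.

How it is judged (in metres and radians):
On the way, in this order (a step that is already met when the one before it is completed fails the run):
1. the tall cup is lifted clear of the worktop (foot more than 40 mm up) (height (world z) of tall_cup above 0.04 m), for 0.2 s.
2. the tall cup stands on the scale by itself, let go and still, for half a second (contact force between tall_cup and the arm below 0.05 N and contact force between tall_cup and the fingers below 0.05 N and contact force between tall_cup and scale above 0.3 N and horizontal distance between tall_cup and scale below 0.02 m and angle between tall_cup's own z axis and vertical below 0.08 rad and linear speed of tall_cup below 0.02 m/s and angular speed of tall_cup below 0.15 rad/s), for 0.5 s.
At the end, for the whole second after the job is handed in: The tall cup stands on its foot on top of the scale, within 20 mm of its middle, within 4.5 degrees of upright, released and at rest; the scale, the low cup and the ramekin are within 30 mm of where they were, and the low cup and the ramekin stand upright (horizontal distance between tall_cup and scale below 0.02 m and z of tall_cup in the frame of scale between 0.013 and 0.023 m and angle between tall_cup's own z axis and vertical below 0.08 rad and linear speed of tall_cup below 0.02 m/s and angular speed of tall_cup below 0.15 rad/s and distance of each of scale, low_cup, ramekin from where it was at the start of the episode below 0.03 m and angle between each of low_cup, ramekin's own z axis and vertical below 0.2 rad); the robot touches nothing.
It fails at once if the tall cup is let go with its foot more than 30 mm above the worktop (12 mm above the top of the scale) (height (world z) of tall_cup above 0.03 m and contact force between tall_cup and the arm below 0.02 N and contact force between tall_cup and the fingers below 0.02 N).
It fails at once if the tall cup is banged or pressed on the scale with more than 70 N (contact force between tall_cup and scale above 70 N).
It fails at once if the tall cup is tipped over (more than 30 degrees) (angle between tall_cup's own z axis and vertical above 0.52 rad).
It fails at once if the low cup or the ramekin is knocked away (more than 30 mm) (distance of any of low_cup, ramekin from where it was at the start of the episode above 0.03 m).
It also fails if it takes over 45 s, if anything falls off the work surface, if the arm or the gripper's body presses on something with over 40 N, if the wrist force passes 120 N, or if a joint passes its speed limit or range.

## Working session

There is one attempt and no reset: what is moved stays moved. The work goes in short steps, Python scripts to look and compute and a tool call to move; the robot and the scene stay as the last step left them, time stands still between calls to the robot, and variables do not carry over. Pictures are saved under pics/ and viewed, at most 10 in all, crops included, and the job is handed in when it is done.

Besides the shell and the picture viewer there is one more tool, called after "Call:" in YAML: its name, and indented under it one key for each argument. jog_arm: Moves the arm, as the interface text tells. Its arguments: {"type":"object","properties":{"series":{"type":"array","items":{"type":"object","properties":{"delta_pos":{"type":"array","items":{"type":"number"}},"dr":{"type":"array","items":{"type":"number"}},"grip":{"type":"number"}}}},"force":{"type":"number"}},"required":["series"]}

```bash
mkdir -p pics; python3 - <<'E'
from station import bot, read_camera, camera_info
import cv2, numpy as np
np.set_printoptions(precision=4,suppress=True)
for n in ("top","side"):
    cv2.imwrite(f"pics/{n}0.png",read_camera(n)[:,:,::-1]); i=camera_info(n); print(n,{k:v for k,v in i.items()})
s=bot.observe(); print(s["time"],s["tool_pos"],s["ee_rot"],s["ft_force"],s["finger_gap"])
E
```

```text
top {'mtx': array([[382.3222,   0.    , 249.8754],
       [  0.    , 382.3222, 190.5859],
       [  0.    ,   0.    ,   1.    ]]), 'extrinsics': array([[   0.0027,   -1.    ,    0.0001,  -93.8132],
       [   0.9988,    0.0027,    0.0493, -542.0088],
       [  -0.0493,   -0.    ,    0.9988, -999.562 ],
       [   0.    ,    0.    ,    0.    ,    1.    ]])}
side {'mtx': array([[492.7233,   0.    , 253.9532],
       [  0.    , 492.7233, 192.6297],
       [  0.    ,   0.    ,   1.    ]]), 'extrinsics': array([[  -0.9119,   -0.4102,    0.0136,  435.1464],
       [   0.3572,   -0.777 ,    0.5183, -267.1259],
       [  -0.2021,    0.4775,    0.8551, -983.2732],
       [   0.    ,    0.    ,    0.    ,    1.    ]])}
0.1 [ 216.4549 -586.0069  230.7408] [[ 0.938   0.3465 -0.0004]
 [ 0.3465 -0.938   0.001 ]
 [-0.0001 -0.0011 -1.    ]] [-0.828  -0.8318 -0.5749] 1.0022160380599883
```

View pics/top0.png

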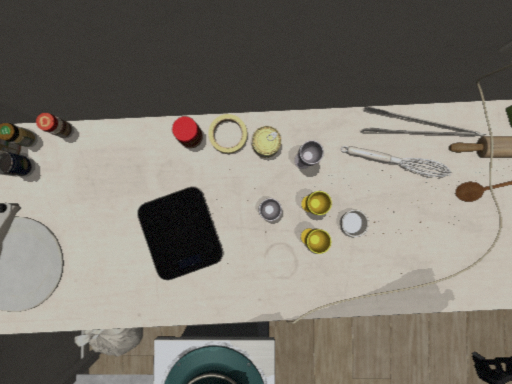

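View pics/side0.png

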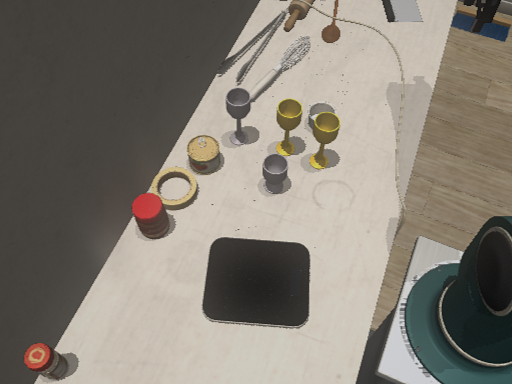

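Top view: candidates for the tall cup are the grey cup at (310,153), the grey cup at (270,210), and yellow cups at (318,203) and (317,240). The ramekin is at (352,223) and the scale at (180,233). In the side view the grey cup at (238,110) has a long stem, so it is the tall one; the grey cup at (275,172) is the low one.

```bash
cat > h.py <<'E'
from station import bot, read_camera, camera_info
import cv2, numpy as np
np.set_printoptions(precision=1,suppress=True)
def ray(n,uv):
    i=camera_info(n);K=i["mtx"];E=i["extrinsics"];R,t=E[:3,:3],E[:3,3]
    d=np.linalg.inv(K)@[uv[0],uv[1],1.]; return -R.T@t, R.T@(d*[1,-1,-1])
def onz(n,uv,z):
    c,d=ray(n,uv); return c+d*(z-c[2])/d[2]
def proj(n,P):
    i=camera_info(n);p=i["extrinsics"]@np.r_[P,1.];q=i["mtx"]@(p[:3]*[1,-1,-1]); return q[:2]/q[2]
def circ(n,P,r,m=60):
    a=np.linspace(0,2*np.pi,m); return np.array([proj(n,np.array(P)+[r*np.cos(t),r*np.sin(t),0]) for t in a])
E
python3 - <<'E'
from h import *
T=cv2.imread("pics/top0.png");S=cv2.imread("pics/side0.png")
def blobs(I,m,box):
    x0,y0,x1,y1=box; c,_=cv2.findContours(m[y0:y1,x0:x1].copy(),cv2.RETR_EXTERNAL,cv2.CHAIN_APPROX_NONE,offset=(x0,y0))
    return max(c,key=cv2.contourArea)
gT=T.max(2);
m=(gT<50).astype(np.uint8)
sc=blobs(T,m,(125,175,235,290)); r=cv2.minAreaRect(sc); box=cv2.boxPoints(r)
print("scale top",r,onz("top",r[0],18)); b=[onz("top",p,18) for p in box]; print(np.array(b))
mS=(S.max(2)<75).astype(np.uint8); sc=blobs(S,mS,(190,225,320,335)); r=cv2.minAreaRect(sc);print("scale side",r[1],np.mean([onz("side",p,18) for p in cv2.boxPoints(r)],0))
m=((gT<165)).astype(np.uint8)
c=blobs(T,m,(292,135,330,175)); (u,r)=cv2.minEnclosingCircle(c);print("tall top",u,r,cv2.fitEllipse(c),onz("top",u,150))
c=blobs(T,m,(252,192,290,228)); (u,r)=cv2.minEnclosingCircle(c);print("low top",u,r,onz("top",u,90))
m2=(S.max(2)<165).astype(np.uint8)
c=blobs(S,m2,(222,80,255,150)); print("tall side bbox",cv2.boundingRect(c)); 
p=onz("top",(310,153),150); print("pred side rim",proj("side",p),"foot",proj("side",p*[1,1,0]))
a=cv2.resize(T[125:235,245:375],None,fx=4,fy=4,interpolation=2)[:, :520]; b=cv2.resize(S[78:198,215:295],None,fx=3.6,fy=3.6,interpolation=2)
h=max(a.shape[0],b.shape[0]); P=lambda q:cv2.copyMakeBorder(q,0,h-q.shape[0],0,0,0)
cv2.imwrite("pics/crop.png",np.hstack([P(a[:, :500]),P(b)]))
E
```

```text
scale top ((179.6947784423828, 232.99746704101562), (79.70731353759766, 67.83950805664062), 70.82098388671875) [430.2  91.4  18. ]
[[499.3 211.   18. ]
 [558.5  42.9  18. ]
 [361.5 -27.4  18. ]
 [303.4 139.3  18. ]]
scale side (104.7912368774414, 82.72850036621094) [428.   93.6  18. ]
tall top (308.65374755859375, 157.64390563964844) 17.93021011352539 ((308.2064208984375, 157.52264404296875), (29.206829071044922, 34.4665641784668), 16.47524642944336) [ 611.8 -227.4  150. ]
low top (270.2231750488281, 209.93502807617188) 14.35428237915039 [ 491.3 -142.2   90. ]
tall side bbox (226, 88, 29, 58)
pred side rim [237.7  96.8] foot [238.6 138.3]
```

View pics/crop.png

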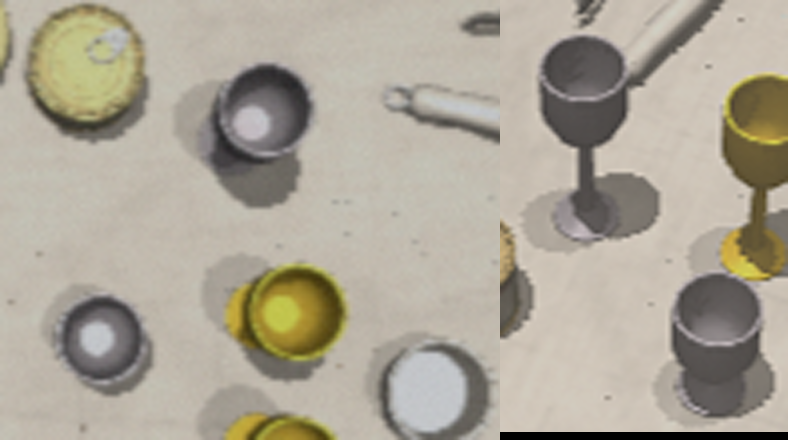

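The crop confirms the choice. The steel cup with the long stem, rim centre at about (311,152.3) in the top view and (238.4,96.8) in the side view, is the tall one; the short-stemmed steel cup is the low one.

```bash
python3 - <<'E'
from h import *
a=onz("top",(310.9,152.2),150); b=onz("side",(238.4,96.8),150); f=onz("side",((586-500)/3.6+214.6,215/3.6+77.6),4)
print("top",a,"side",b,"foot side",f)
s=bot.observe();R=s["ee_rot"];p=s["tool_pos"]
g=np.r_[(a+b)[:2]/2,231]; print(g,"delta tool",R.T@(g-p)); print("to scale",R.T@(np.r_[429.,92.3,231]-g))
E
```

```text
top [ 624.4 -232.7  150. ] side [ 621.2 -231.2  150. ] foot side [ 622.7 -230.5    4. ]
[ 622.8 -232.   231. ] delta tool [ 503.9 -191.3   -0.1]
to scale [ -69.4 -371.3    0.4]
```

Call:
jog_arm:
  series:
    - {"delta_pos": [0.055, -0.021, 0], "dr": [0, 0, 0], "grip": 1}
    - {"delta_pos": [0.11, -0.042, 0], "dr": [0, 0, 0], "grip": 1}
    - {"delta_pos": [0.165, -0.063, 0], "dr": [0, 0, 0], "grip": 1}
    - {"delta_pos": [0.22, -0.083, 0], "dr": [0, 0, 0], "grip": 1}
    - {"delta_pos": [0.275, -0.104, 0], "dr": [0, 0, 0], "grip": 1}
  force: 30

```text
time: 0.72
tool_pos: [439.6, -392.0, 231.1]
ee_rot: [[0.938, 0.346, -0.0], [0.346, -0.938, 0.0], [-0.0, -0.0, -1.0]]
ft_force: [1.2, -1.2, 0.0]
finger_gap: 1.002
grip_force: 0.0
```

Call:
jog_arm:
  series:
    - {"delta_pos": [0.055, -0.021, 0], "dr": [0, 0, 0], "grip": 1}
    - {"delta_pos": [0.11, -0.042, 0], "dr": [0, 0, 0], "grip": 1}
    - {"delta_pos": [0.165, -0.063, 0], "dr": [0, 0, 0], "grip": 1}
    - {"delta_pos": [0.229, -0.087, 0], "dr": [0, 0, 0], "grip": 1}
    - {"delta_pos": [0.229, -0.087, 0], "dr": [0, 0, 0], "grip": 1}

```text
time: 1.35
tool_pos: [625.8, -227.5, 230.4]
ee_rot: [[0.936, 0.352, -0.0], [0.352, -0.936, 0.002], [0.001, -0.002, -1.0]]
ft_force: [-0.3, -0.6, 0.4]
finger_gap: 1.002
grip_force: 0.0
```

```bash
python3 - <<'E'
from h import *
cv2.imwrite("pics/t2.png",read_camera("top")[:,:,::-1]);I=read_camera("side")[:,:,::-1];cv2.imwrite("pics/s2.png",I)
s=bot.observe();R=s["ee_rot"];p=s["tool_pos"]; np.set_printoptions(precision=4,suppress=True); print(s["time"],p,R,s["ft_force"]); print(R.T@(np.r_[622.8,-231.7,108]-p))
cv2.imwrite("pics/s2c.png",cv2.resize(I[20:180,150:330],None,fx=3.5,fy=3.5))
E
```

```text
1.45 [ 623.436  -231.5792  230.5375] [[ 0.9375  0.348  -0.001 ]
 [ 0.348  -0.9375  0.0005]
 [-0.0008 -0.0008 -1.    ]] [-0.7626 -0.0164  0.2024]
[ -0.5413  -0.0048 122.5381]
```

View pics/s2c.png

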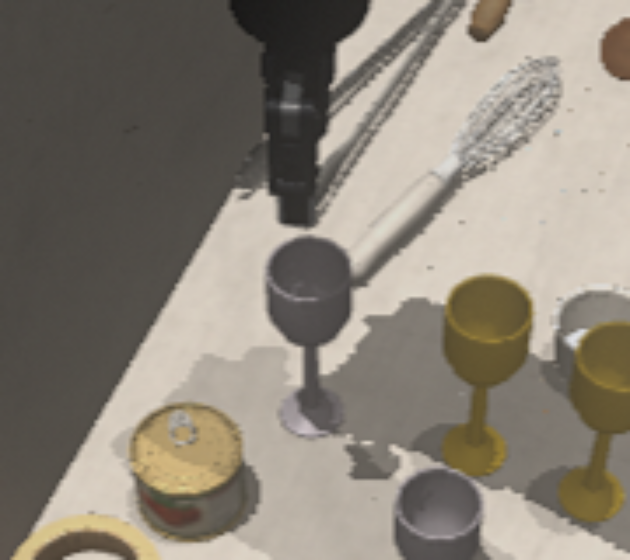

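The crop shows the open fingers (crop pixel 297,220) above the tall cup's rim (309,270), where the calibration predicts for a centred hand. Now I descend.

Call:
jog_arm:
  series:
    - {"delta_pos": [-0.0005, 0, 0.03], "dr": [0, 0, 0], "grip": 1}
    - {"delta_pos": [-0.0005, 0, 0.06], "dr": [0, 0, 0], "grip": 1}
    - {"delta_pos": [-0.0005, 0, 0.09], "dr": [0, 0, 0], "grip": 1}
    - {"delta_pos": [-0.0005, 0, 0.11], "dr": [0, 0, 0], "grip": 1}
    - {"delta_pos": [-0.0005, 0, 0.122], "dr": [0, 0, 0], "grip": 1}

```text
time: 2.08
tool_pos: [622.0, -233.5, 108.5]
ee_rot: [[0.938, 0.345, -0.001], [0.345, -0.938, -0.0], [-0.001, -0.0, -1.0]]
ft_force: [-0.3, 0.1, 0.9]
finger_gap: 0.999
grip_force: 0.0
```

Call:
jog_arm:
  series:
    - {"delta_pos": [0, 0, 0], "dr": [0, 0, 0], "grip": 0.7}
    - {"delta_pos": [0, 0, 0], "dr": [0, 0, 0], "grip": 0.55}
    - {"delta_pos": [0, 0, 0], "dr": [0, 0, 0], "grip": 0.45}
    - {"delta_pos": [0, 0, 0], "dr": [0, 0, 0], "grip": 0.35}
    - {"delta_pos": [0, 0, 0], "dr": [0, 0, 0], "grip": 0.25}

```text
time: 2.7
tool_pos: [623.1, -233.0, 110.0]
ee_rot: [[0.938, 0.346, 0.001], [0.346, -0.938, -0.001], [0.001, 0.001, -1.0]]
ft_force: [0.7, -1.8, 7.0]
finger_gap: 0.649
grip_force: 31.9
```

Call:
jog_arm:
  series:
    - {"delta_pos": [0, 0, 0], "dr": [0, 0, 0], "grip": 0.1}
    - {"delta_pos": [0, 0, 0], "dr": [0, 0, 0], "grip": 0}
    - {"delta_pos": [0, 0, 0], "dr": [0, 0, 0], "grip": -0.2}
    - {"delta_pos": [0, 0, 0], "dr": [0, 0, 0], "grip": -0.2}

```text
time: 3.2
tool_pos: [623.1, -233.0, 110.0]
ee_rot: [[0.938, 0.346, 0.001], [0.346, -0.938, -0.001], [0.001, 0.001, -1.0]]
ft_force: [0.6, -1.6, 5.1]
finger_gap: 0.652
grip_force: 31.9
```

Call:
jog_arm:
  series:
    - {"delta_pos": [0, 0, -0.005], "dr": [0, 0, 0], "grip": -0.2}
    - {"delta_pos": [0, 0, -0.02], "dr": [0, 0, 0], "grip": -0.2}
    - {"delta_pos": [0, 0, -0.045], "dr": [0, 0, 0], "grip": -0.2}
    - {"delta_pos": [0, 0, -0.07], "dr": [0, 0, 0], "grip": -0.2}
    - {"delta_pos": [0, 0, -0.09], "dr": [0, 0, 0], "grip": -0.2}
  force: 40

```text
time: 3.82
tool_pos: [622.8, -232.6, 201.2]
ee_rot: [[0.938, 0.347, 0.001], [0.347, -0.938, -0.0], [0.001, 0.0, -1.0]]
ft_force: [-0.0, -0.4, -2.7]
finger_gap: 0.65
grip_force: 42.9
```

Call:
jog_arm:
  series:
    - {"delta_pos": [0, 0, 0], "dr": [0, 0, 0], "grip": -0.2}
    - {"delta_pos": [0, 0, 0], "dr": [0, 0, 0], "grip": -0.2}

```text
time: 4.08
tool_pos: [622.2, -232.5, 198.4]
ee_rot: [[0.938, 0.346, -0.001], [0.346, -0.938, 0.0], [-0.001, -0.001, -1.0]]
ft_force: [0.3, -0.0, -2.2]
finger_gap: 0.652
grip_force: 42.9
```

```bash
python3 - <<'E'
from h import *
I=read_camera("side")[:,:,::-1];cv2.imwrite("pics/s3.png",I)
s=bot.observe();R=s["ee_rot"];p=s["tool_pos"]; print(s["time"],p,s["ft_force"],s["finger_gap"],s["grip_force"]); print(R.T@(np.r_[429.,92.3,200]-p))
cv2.imwrite("pics/s3c.png",cv2.resize(I[20:180,150:330],None,fx=3.5,fy=3.5))
E
```

```text
4.125 [ 622.2 -232.5  198.2] [ 0.2 -0.2 -3.2] 0.653125523492023 42.87656055763364
[ -68.7 -371.6   -1.3]
```

View pics/s3c.png

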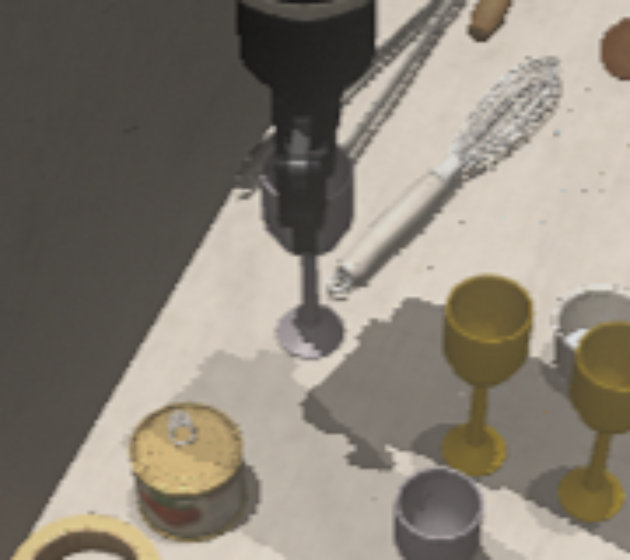

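The cup is held upright and clear: its foot is at crop pixel (310,332), with nothing else touched. Now I carry it over.

Call:
jog_arm:
  series:
    - {"delta_pos": [-0.003, -0.015, 0], "dr": [0, 0, 0], "grip": -0.2}
    - {"delta_pos": [-0.009, -0.05, 0], "dr": [0, 0, 0], "grip": -0.2}
    - {"delta_pos": [-0.017, -0.09, 0], "dr": [0, 0, 0], "grip": -0.2}
    - {"delta_pos": [-0.024, -0.13, 0], "dr": [0, 0, 0], "grip": -0.2}
    - {"delta_pos": [-0.031, -0.17, 0], "dr": [0, 0, 0], "grip": -0.2}

```text
time: 4.75
tool_pos: [533.2, -82.0, 198.9]
ee_rot: [[0.938, 0.347, -0.001], [0.347, -0.938, 0.0], [-0.001, -0.0, -1.0]]
ft_force: [-0.1, -0.1, -1.4]
finger_gap: 0.65
grip_force: 42.9
```

Call:
jog_arm:
  series:
    - {"delta_pos": [-0.007, -0.04, 0], "dr": [0, 0, 0], "grip": -0.2}
    - {"delta_pos": [-0.015, -0.08, 0], "dr": [0, 0, 0], "grip": -0.2}
    - {"delta_pos": [-0.022, -0.12, 0], "dr": [0, 0, 0], "grip": -0.2}
    - {"delta_pos": [-0.03, -0.16, 0], "dr": [0, 0, 0], "grip": -0.2}
    - {"delta_pos": [-0.035, -0.19, 0], "dr": [0, 0, 0], "grip": -0.2}

```text
time: 5.38
tool_pos: [434.1, 83.8, 199.0]
ee_rot: [[0.938, 0.348, -0.0], [0.348, -0.938, -0.0], [-0.001, 0.0, -1.0]]
ft_force: [0.6, 0.5, -2.0]
finger_gap: 0.65
grip_force: 43.0
```

Call:
jog_arm:
  series:
    - {"delta_pos": [-0.002, -0.009, 0], "dr": [0, 0, 0], "grip": -0.2}
    - {"delta_pos": [-0.002, -0.012, 0], "dr": [0, 0, 0], "grip": -0.2}
    - {"delta_pos": [-0.002, -0.012, 0], "dr": [0, 0, 0], "grip": -0.2}

```text
time: 5.75
tool_pos: [430.1, 92.3, 199.2]
ee_rot: [[0.938, 0.346, -0.0], [0.346, -0.938, -0.0], [-0.0, -0.0, -1.0]]
ft_force: [0.7, -1.3, -2.2]
finger_gap: 0.652
grip_force: 43.0
```

```bash
python3 - <<'E'
from h import *
I=read_camera("side")[:,:,::-1];cv2.imwrite("pics/s4.png",I);cv2.imwrite("pics/t4.png",read_camera("top")[:,:,::-1])
s=bot.observe();R=s["ee_rot"];p=s["tool_pos"]; print(s["time"],p,R[2],s["ft_force"],s["finger_gap"],s["grip_force"]); print(R.T@(np.r_[429.,92.3,200]-p))
print("pred foot",proj("side",np.r_[p[:2],p[2]-109]),"scale mid",proj("side",[429,92.3,18]))
cv2.imwrite("pics/s4c.png",cv2.resize(I[100:345,170:350],None,fx=2.4,fy=2.4))
E
```

```text
5.85 [430.3  92.1 199.2] [-0. -0. -1.] [ 0.2 -0.  -2.3] 0.6516250517698372 43.003992419689894
[-1.1 -0.6 -0.8]
pred foot [257.2 264.4] scale mid [257.  278.6]
```

View pics/s4c.png

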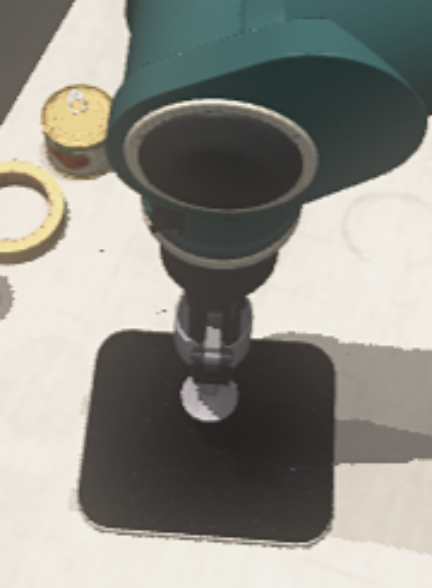

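The foot is at crop pixel (209,398), over the middle of the scale and matching the prediction. Contact should come at about TCP z 128, so I lower gently.

Call:
jog_arm:
  series:
    - {"delta_pos": [-0.001, 0, 0.01], "dr": [0, 0, 0], "grip": -0.2}
    - {"delta_pos": [-0.001, 0, 0.028], "dr": [0, 0, 0], "grip": -0.2}
    - {"delta_pos": [-0.001, 0, 0.044], "dr": [0, 0, 0], "grip": -0.2}
    - {"delta_pos": [-0.001, 0, 0.056], "dr": [0, 0, 0], "grip": -0.2}
    - {"delta_pos": [-0.001, 0, 0.061], "dr": [0, 0, 0], "grip": -0.2}

```text
time: 6.48
tool_pos: [428.8, 92.2, 137.5]
ee_rot: [[0.938, 0.346, -0.001], [0.346, -0.938, 0.0], [-0.001, -0.0, -1.0]]
ft_force: [0.3, -0.5, -1.9]
finger_gap: 0.649
grip_force: 43.0
```

Call:
jog_arm:
  series:
    - {"delta_pos": [0, 0, 0.001], "dr": [0, 0, 0], "grip": -0.2}
    - {"delta_pos": [0, 0, 0.002], "dr": [0, 0, 0], "grip": -0.2}
    - {"delta_pos": [0, 0, 0.003], "dr": [0, 0, 0], "grip": -0.2}
    - {"delta_pos": [0, 0, 0.004], "dr": [0, 0, 0], "grip": -0.2}
    - {"delta_pos": [0, 0, 0.005], "dr": [0, 0, 0], "grip": -0.2}

```text
time: 7.1
tool_pos: [429.1, 92.4, 133.3]
ee_rot: [[0.938, 0.346, 0.0], [0.346, -0.938, 0.0], [0.0, -0.0, -1.0]]
ft_force: [-0.7, 0.7, -2.6]
finger_gap: 0.654
grip_force: 43.0
```

Call:
jog_arm:
  series:
    - {"delta_pos": [0, 0, 0.001], "dr": [0, 0, 0], "grip": -0.2}
    - {"delta_pos": [0, 0, 0.002], "dr": [0, 0, 0], "grip": -0.2}
    - {"delta_pos": [0, 0, 0.002], "dr": [0, 0, 0], "grip": -0.2}

```text
time: 7.48
tool_pos: [429.0, 92.4, 131.2]
ee_rot: [[0.938, 0.346, -0.0], [0.346, -0.938, 0.0], [-0.0, -0.0, -1.0]]
ft_force: [-0.9, -0.3, -2.3]
finger_gap: 0.654
grip_force: 43.0
```

Call:
jog_arm:
  series:
    - {"delta_pos": [0, 0, 0.0005], "dr": [0, 0, 0], "grip": -0.2}
    - {"delta_pos": [0, 0, 0.001], "dr": [0, 0, 0], "grip": -0.2}
    - {"delta_pos": [0, 0, 0.0015], "dr": [0, 0, 0], "grip": -0.2}
    - {"delta_pos": [0, 0, 0.0015], "dr": [0, 0, 0], "grip": -0.2}

```text
time: 7.98
tool_pos: [429.0, 92.4, 129.7]
ee_rot: [[0.938, 0.346, -0.0], [0.346, -0.938, 0.0], [-0.0, -0.0, -1.0]]
ft_force: [0.9, 0.1, -2.3]
finger_gap: 0.655
grip_force: 43.0
```

Call:
jog_arm:
  series:
    - {"delta_pos": [0, 0, 0.0005], "dr": [0, 0, 0], "grip": -0.2}
    - {"delta_pos": [0, 0, 0.001], "dr": [0, 0, 0], "grip": -0.2}
    - {"delta_pos": [0, 0, 0.001], "dr": [0, 0, 0], "grip": -0.2}

```text
time: 8.35
tool_pos: [429.0, 92.4, 128.8]
ee_rot: [[0.938, 0.347, -0.0], [0.347, -0.938, 0.0], [-0.0, -0.0, -1.0]]
ft_force: [0.3, -0.5, -1.4]
finger_gap: 0.653
grip_force: 43.0
```

Call:
jog_arm:
  series:
    - {"delta_pos": [0, 0, 0.0003], "dr": [0, 0, 0], "grip": -0.2}
    - {"delta_pos": [0, 0, 0.0007], "dr": [0, 0, 0], "grip": -0.2}
    - {"delta_pos": [0, 0, 0.001], "dr": [0, 0, 0], "grip": -0.2}
    - {"delta_pos": [0, 0, 0.001], "dr": [0, 0, 0], "grip": -0.2}

```text
time: 8.85
tool_pos: [429.3, 92.5, 128.1]
ee_rot: [[0.938, 0.346, 0.001], [0.346, -0.938, 0.0], [0.001, 0.0, -1.0]]
ft_force: [-0.7, -1.3, 5.3]
finger_gap: 0.655
grip_force: 43.4
```

Contact is felt at about 7 N. I ease the grip force and then open slowly.

Call:
jog_arm:
  series:
    - {"delta_pos": [0, 0, 0], "dr": [0, 0, 0], "grip": 0.1}
    - {"delta_pos": [0, 0, 0], "dr": [0, 0, 0], "grip": 0.25}
    - {"delta_pos": [0, 0, 0], "dr": [0, 0, 0], "grip": 0.3}
    - {"delta_pos": [0, 0, 0], "dr": [0, 0, 0], "grip": 0.33}
    - {"delta_pos": [0, 0, 0], "dr": [0, 0, 0], "grip": 0.36}
  force: 20

```text
time: 9.48
tool_pos: [429.0, 92.4, 127.8]
ee_rot: [[0.938, 0.346, -0.0], [0.346, -0.938, 0.0], [-0.0, -0.0, -1.0]]
ft_force: [0.4, -1.0, 0.8]
finger_gap: 0.679
grip_force: 0.2
```

Call:
jog_arm:
  series:
    - {"delta_pos": [0, 0, 0], "dr": [0, 0, 0], "grip": 0.4}
    - {"delta_pos": [0, 0, 0], "dr": [0, 0, 0], "grip": 0.5}
    - {"delta_pos": [0, 0, 0], "dr": [0, 0, 0], "grip": 0.65}
    - {"delta_pos": [0, 0, 0], "dr": [0, 0, 0], "grip": 0.85}
    - {"delta_pos": [0, 0, 0], "dr": [0, 0, 0], "grip": 1}

```text
time: 10.1
tool_pos: [429.0, 92.4, 127.8]
ee_rot: [[0.938, 0.347, -0.0], [0.347, -0.938, 0.0], [-0.0, -0.0, -1.0]]
ft_force: [-0.2, 0.2, -0.7]
finger_gap: 0.996
grip_force: 0.0
```

```bash
python3 - <<'E'
from h import *
I=read_camera("side")[:,:,::-1]
s=bot.observe();R=s["ee_rot"];p=s["tool_pos"]; print(s["time"],p,s["ft_force"],s["finger_gap"],s["grip_force"])
cv2.imwrite("pics/s5c.png",cv2.resize(I[100:345,170:350],None,fx=2.4,fy=2.4))
E
```

```text
10.15 [429.1  92.4 127.8] [ 0.7 -0.4 -0. ] 1.0009308145734566 0.0
```

View pics/s5c.png

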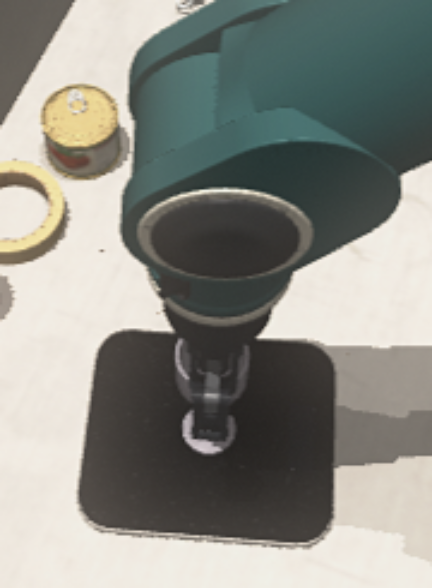

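The cup stands with its foot at crop pixel (209,431), in the middle of the scale and free of the open fingers. I retreat straight up, starting slowly, then wait.

Call:
jog_arm:
  series:
    - {"delta_pos": [0, 0, -0.008], "dr": [0, 0, 0], "grip": 1}
    - {"delta_pos": [0, 0, -0.025], "dr": [0, 0, 0], "grip": 1}
    - {"delta_pos": [0, 0, -0.05], "dr": [0, 0, 0], "grip": 1}
    - {"delta_pos": [0, 0, -0.085], "dr": [0, 0, 0], "grip": 1}
    - {"delta_pos": [0, 0, -0.12], "dr": [0, 0, 0], "grip": 1}

```text
time: 10.78
tool_pos: [428.9, 92.5, 249.4]
ee_rot: [[0.938, 0.347, 0.0], [0.347, -0.938, 0.0], [0.0, -0.0, -1.0]]
ft_force: [-0.2, -0.1, -0.2]
finger_gap: 1.001
grip_force: 0.0
```

Call:
jog_arm:
  series:
    - {"delta_pos": [0.05, 0.03, -0.03], "dr": [0, 0, 0], "grip": 1}
    - {"delta_pos": [0.09, 0.06, -0.03], "dr": [0, 0, 0], "grip": 1}
    - {"delta_pos": [0.12, 0.1, -0.03], "dr": [0, 0, 0], "grip": 1}
    - {"delta_pos": [0.12, 0.13, -0.03], "dr": [0, 0, 0], "grip": 1}
    - {"delta_pos": [0.12, 0.15, -0.03], "dr": [0, 0, 0], "grip": 1}

```text
time: 11.4
tool_pos: [593.9, -8.0, 277.9]
ee_rot: [[0.938, 0.346, -0.0], [0.346, -0.938, 0.0], [-0.0, -0.0, -1.0]]
ft_force: [0.0, -0.0, 0.0]
finger_gap: 1.001
grip_force: 0.0
```

Call:
jog_arm:
  series:
    - {"delta_pos": [0, 0, 0], "dr": [0, 0, 0], "grip": 1}
    - {"delta_pos": [0, 0, 0], "dr": [0, 0, 0], "grip": 1}
    - {"delta_pos": [0, 0, 0], "dr": [0, 0, 0], "grip": 1}
    - {"delta_pos": [0, 0, 0], "dr": [0, 0, 0], "grip": 1}
    - {"delta_pos": [0, 0, 0], "dr": [0, 0, 0], "grip": 1}

```text
time: 12.02
tool_pos: [593.5, -6.5, 277.9]
ee_rot: [[0.938, 0.347, 0.0], [0.347, -0.938, 0.0], [0.0, -0.0, -1.0]]
ft_force: [-0.1, 0.6, -0.6]
finger_gap: 0.997
grip_force: 0.0
```

Call:
jog_arm:
  series:
    - {"delta_pos": [0, 0, 0], "dr": [0, 0, 0], "grip": 1}
    - {"delta_pos": [0, 0, 0], "dr": [0, 0, 0], "grip": 1}
    - {"delta_pos": [0, 0, 0], "dr": [0, 0, 0], "grip": 1}
    - {"delta_pos": [0, 0, 0], "dr": [0, 0, 0], "grip": 1}
    - {"delta_pos": [0, 0, 0], "dr": [0, 0, 0], "grip": 1}

```text
time: 12.65
tool_pos: [593.6, -6.7, 277.7]
ee_rot: [[0.938, 0.346, -0.0], [0.346, -0.938, 0.0], [-0.0, -0.0, -1.0]]
ft_force: [0.4, -0.1, -0.5]
finger_gap: 0.996
grip_force: 0.0
```

```bash
python3 - <<'E'
from h import *
I=read_camera("side")[:,:,::-1];T=read_camera("top")[:,:,::-1]
s=bot.observe(); print(s["time"],s["tool_pos"],s["ft_force"])
print("exp rim top",proj("top",[429,92.4,168]),"side",proj("side",[429,92.4,168]),"foot",proj("side",[429,92.4,20]))
cv2.imwrite("pics/f.png",np.hstack([cv2.resize(I[60:345,170:350],None,fx=2,fy=2),cv2.resize(T[120:300,120:370],(430,310))[:570].copy() if 0 else cv2.copyMakeBorder(cv2.resize(T[120:300,120:370],None,fx=1.7,fy=1.7),0,570-306,0,0,0)]))
E
```

```text
12.75 [593.6  -6.7 277.8] [ 0.6 -0.1 -0.6]
exp rim top [166.9 237.7] side [258.6 247.7] foot [257.  278.3]
```

View pics/f.png

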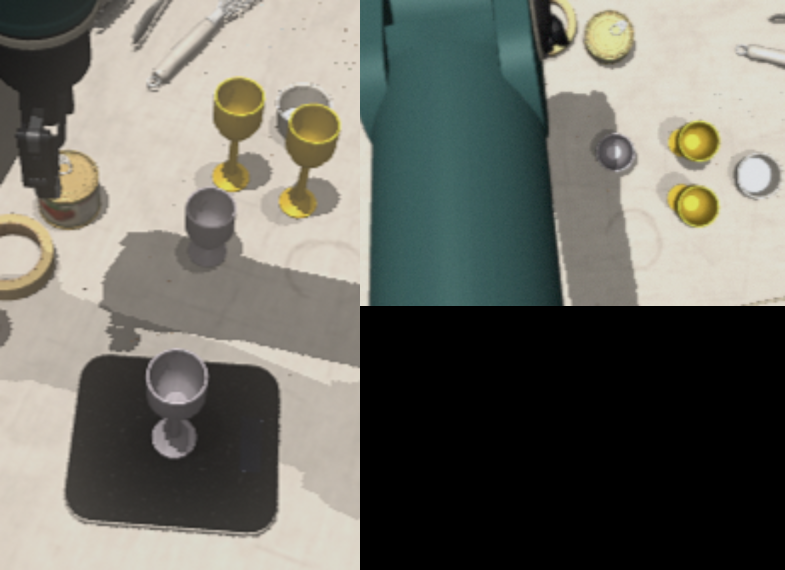

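The cup stands upright: its foot at full-image pixel (257,278.5) and rim at (258.5,249) match the prediction for the scale's middle. The low cup and ramekin are undisturbed and the hand is clear.

```bash
python3 -c "
from station import bot
print(bot.sign_off())"
```

```text
the job is handed in; nothing more can be done
None
```

The tall steel cup is standing upright and released in the middle of the scale, with the low cup and ramekin left where they were; the job was handed in at about 12.8 s on the robot's clock, and the hand-in returned no verdict.

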